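# Snap the clip-on cover onto the terminal box

### The job

Close the open terminal box on the bench: take its clip-on cover by the grip rib, bring it over the box with its two steel clip arms at the box's two short ends, and press it straight down, level, until both arms have snapped under the rim and the cover sits fully home. The height of the box is only roughly known, so go by feel, and never load the box with more than about 25 N; then let go, and leave the other things on the bench where they lie.

Things in the scene. Friction and masses are not known exactly. Their poses are not given: they have to be found in the camera images.
- cover_grip (a point): Grasp point: centre of the rib on top of the loose cover, a grey lid (plate 101 x 79 x 4 mm). The rib is 56 long (x) x 18 thick (y) x 34 mm high; this point is 26 mm above the plate's underside, 22 mm above its top face, 12 mm below the rib's top. x along rib and long side, z up. 0.15 to 0.25 kg. It stands on its clip arms at the start; it fits the box either way round.
- cover_seat (a point): Middle of the underside of the cover's plate, 26 mm below cover_grip, same axes; when fully home it rests on the box's rim, right over box_mouth. Clip arms hang 28.5 mm below it from the two short ends (+x, -x). Skirts on the long sides reach 7 mm below it, with 1.7 mm of play each side of the rim, then flare outward, to 14 mm below it.
- box_mouth (a point): Middle of the box's open mouth, 72 mm above the bench; x along its long side, z up. The true rim top lies somewhere within 9 mm above or below this point: the box stands on jack screws whose setting is not reported. Clip arms meet the rim with the plate 22 mm above the true rim; the push peaks (5 to 18 N) at 17 mm, then stays under 8 N, the hooks snap in 2 mm above home, then the plate stops hard.
- terminal_box: The open box: bare aluminium, body 82 x 66 x 56 mm on jack screws over a foot plate 84 x 112 x 5 mm bolted to the bench; black terminal strip inside, two blanked cable bosses on one long side. It does not give. Its rim is a collar 92 (x) x 72 (y) mm outside, 14 mm deep, at the top. Origin: middle of the foot plate's underside; x along the long side.
- clip_front (a joint): Sprung hinge of the bright steel clip arm (24 mm wide) at the cover's -x end, rad: 0 = sprung in (free, or latched under the rim); grows to about 0.2 while the rim spreads it. A hook on its inner side catches under the collar; below the hook it flares outward as a lead-in that takes up about 4 mm off-centre along x.
- clip_back (a joint): The same for the clip arm at the cover's +x end.
- pipe_nipple: Bystander: bevelled steel pipe stub, 48 mm across, 55 mm high, standing on the bench; origin at the middle of its underside.
- bolt: Bystander: bolt lying on the bench, 27 x 59 x 24 mm; origin under its middle.
- angle_offcut: Bystander: piece of welded steel angle, 36 x 70 x 36 mm, standing on one leg; origin under its middle.
- nut: Bystander: hexagon nut lying flat, 27 mm across, 13 mm high; origin under its middle.
Not all that is in view belongs to the job. Leave any red look-alike of the part that bears cover_grip alone.

How it is judged (in metres and radians):
On the way:
1. the cover is brought over the box, its seat 12 to 100 mm above box_mouth and within 15 mm of it sideways (z of cover_seat in the frame of box_mouth between 0.012 and 0.1 m and horizontal distance between cover_seat and box_mouth below 0.015 m), for 0.1 s.
At the end, for the whole second after the job is handed in: The cover is latched: its seat within 10.5 mm of box_mouth in height (this covers the unknown height of the box) and 4 mm sideways, both clip arms sprung back in (under 0.06 rad), long sides parallel within 0.06 rad either way round, level within 0.04 rad, at rest (z of cover_seat in the frame of box_mouth between -0.0105 and 0.0105 m and horizontal distance between cover_seat and box_mouth below 0.004 m and angle between the x axis of cover_seat and the x axis of box_mouth, either way round below 0.06 rad and angle between cover_seat's own z axis and vertical below 0.04 rad and value of joint each of clip_front, clip_back below 0.06 rad and linear speed of cover below 0.01 m/s); the robot touches nothing.
It fails at once if the cover loads the box with more than 30 N (contact force between cover and terminal_box above 30 N).
It fails at once if the robot itself pushes on the box with more than 20 N (contact force between any of the fingers, the arm and terminal_box above 20 N).
It fails at once if the cover is forced on aslant (tilted over 0.2 rad while it bears on the box with over 4 N) (angle between cover_seat's own z axis and vertical above 0.2 rad and contact force between cover and terminal_box above 4 N).
It fails at once if a bystander (pipe stub, bolt, angle or nut) is moved by more than 20 mm (distance of any of pipe_nipple, bolt, angle_offcut, nut from where it was at the start of the episode above 0.02 m).
It also fails if it takes over 54 s, if anything falls off the work surface, if the arm or the gripper's body presses on something with over 40 N, if the wrist force passes 120 N, or if a joint passes its speed limit or range.

### The arm

A 6-joint arm with a two-finger parallel gripper is mounted at the origin on a cart in front of the work surface, level with it; the furniture and walls round the work are solid. World frame = base frame: x ahead of the robot, y to its left, z up, the work surface at z = 0. Lengths are in m, angles in degrees, forces in N, time in s.
With the tool pointing down it reaches from about 0.375 to 0.9 m from the base axis. Payload 3.1 kg.
Tool frame: the origin (TCP) lies midway between the tips of the shut fingers; the grasp point (between the pads) lies 19 mm behind it (bot.pinch_z is the distance from the TCP to the grasp point, in m); z points along the fingers, x is the direction in which the jaws open and shut, and the axes are right-handed (so a half turn about z gives the same grasp; the last joint's range is limited). The gripper opens to 87 mm and grips with 3 to 60 N. Pads are 19 mm wide; open, the fingers measure 117 mm over their backs; the gripper's body (75 mm by 190 mm) begins 51 mm behind the grasp point.
Start: joints at [-10.227, 30.224, 82.088, -0, 67.689, -10.227], TCP at [0.625, 0, 0.223] pointing down, gripper open.
Joint ranges: [-176.69, 176.69], [-43.24, 126.21], [12.49, 139.97], [-82, 262], [0, 151.66], [-163.58, 163.58]. Speed limits (degrees/s): [159.86, 159.86, 180, 180, 180, 180].

### API

Orientations are given as [roll, pitch, yaw] about the fixed x, y, z axes, in that order (R = Rz(yaw) Ry(pitch) Rx(roll)).
In Python, from station import sensors, cams, job, recognise, bot gives the robot as it stands.
- The arm moves only by the tool apply_moves, never from a script. Its argument "motion" is one flat list of numbers, 5 for each row, row after row: the shift along the world's x, y, z in cm, then the turn about the world's z in degrees, then the gripper's target within -1 to 1 (shut at 1, half-way at 0, fully open at -1). In form: [x, y, z, turn, jaw, x, y, z, turn, jaw, ...]. A call has 1 to 12 rows; each row is the pose to reach, as a shift and turn from the pose commanded when the call began; what a row does not reach only later rows make up. A row lasts 1/10 s, in which the tool goes at most 50 mm and 8.59 degrees, less where a joint would pass 70% of its speed; a pose out of reach is approached as far as the arm can. A call with a gripper value outside its range is refused whole. The fingers move at their own pace and stop on an object; the grip force is fixed at half the most. Time passes only in rows, so rows that repeat a pose let the fingers close. It gives the time, the measured TCP pose, the force and the opening at its end, in the units of the state.
- sensors.sense(): the state, without advancing time (a new reading comes with each control period).
- cams.get_image(name): name is "scene" or "side" or "wrist"; returns (picture, depth): 384x512x3 uint8, red, green, blue; 384x512 float32, m along the optical axis (not along the pixel's ray), 0 where there is no reading.
- cams.camera_info(name): a dict with "vertical_fov" (degrees; the focal length in pixels is half the picture's height over the tangent of half this angle, whatever the lens; pixels are square), "cx", "cy" (the principal point, pixels), "world_to_cam" (4x4, takes a point from world to camera coordinates). Camera axes: x right, y down, z forward; pixel columns grow to the right and rows downward; lengths in m; the calibration is good to about 2 mm. A picture is of the moment at which its call begins: read the wrist's pose just before it. camera_info takes no time and is no camera call; for the wrist camera it gives the pose at the moment of the call.
- job.hand_in(): hands the job in, once; it reports no verdict.
Trained networks look in the newest picture that a camera, given by its name, has taken for a name from the list of things; names that differ only in an ending like _2 or _b are one class to them, and where a whole thing is asked for, a point or a joint stands for the part that bears it (a point fixed in the world has none). Each returns a list of dicts, best first, with "score" (0 to 1); they miss things now and then, are a little off and sometimes report something else, mostly with a low value. They report only what shows in the picture. A call takes as long as a camera call. They do not tell look-alikes from the thing itself.
- recognise(camera, thing): "at" ([x, y, z] in m, in world coordinates, good to about 4 mm: the middle of the surface that is visible of it).
The state is a dict: "clock": time; "q": joint angles; "dq": joint speeds; "effort": joint torques, N m; "position": TCP position; "tool_rot": TCP orientation; "ft_force": force on the tool from outside, world axes, zero at the start; "torque": the same for the moment, N m; "opening": finger opening in m.
Only numpy, scipy, OpenCV 4.12 (cv2) and the standard library are available. Lean on these libraries where they do the work, as an engineer would, in place of code of your own. Each camera call takes 0.05 s, during which the arm holds its last target.

## Working session

There is one attempt and no reset: what is moved stays moved. The work goes in short steps, Python scripts to look and compute and a tool call to move; the robot and the scene stay as the last step left them, time stands still between calls to the robot, and variables do not carry over. Pictures are saved under pics/ and viewed, and the job is handed in when it is done.

Besides the shell and the picture viewer there is one more tool, called after "Request:" by a JSON object that holds its "api" and its "payload". apply_moves: Moves the arm, as the interface text tells. Its arguments: {"type":"object","properties":{"motion":{"type":"array"}},"required":["motion"]}

```bash
mkdir -p pics; cat > h.py <<'E'
import numpy as np, cv2
from station import sensors, cams, job, recognise, bot
def shot(n,fn):
    im,d=cams.get_image(n); cv2.imwrite('pics/'+fn,im[:,:,::-1]); np.save('pics/'+fn+'.npy',d); return im,d
def cloud(n,d,info=None):
    i=info or cams.camera_info(n); f=d.shape[0]/2/np.tan(np.radians(i['vertical_fov'])/2)
    v,u=np.mgrid[:d.shape[0],:d.shape[1]]
    P=np.stack([(u-i['cx'])/f*d,(v-i['cy'])/f*d,d],-1)
    T=np.linalg.inv(np.array(i['world_to_cam']))
    W=P@T[:3,:3].T+T[:3,3]; W[d<=0]=np.nan; return W
E
python3 - <<'E'
from h import *
print(sensors.sense())
for c in ['scene','side']:
    shot(c,c+'0.png')
    for t in ['cover_grip','terminal_box','pipe_nipple','bolt','angle_offcut','nut']:
        print(c,t,[(np.round(r['at'],3),round(r['score'],2)) for r in recognise(c,t)][:3])
E
```

```text
{'clock': 0.0, 'q': array([-1.02270698e+01,  3.02788214e+01,  8.21548524e+01, -2.42122161e-03,
        6.76878894e+01, -1.02269600e+01]), 'dq': array([-0.06963277,  0.01781546,  0.07249628,  0.01869745, -0.03227049,
        0.00291494]), 'effort': array([-5.45745443e-04, -4.40045428e+01, -1.76593530e+01,  6.32597599e-02,
        5.83207863e-02, -1.53719384e-04]), 'position': array([6.24286389e-01, 1.48550243e-04, 2.21581684e-01]), 'tool_rot': array([-1.79980619e+02,  1.20029123e-01,  8.32047640e-04]), 'ft_force': array([0.1471055 , 0.02966066, 0.09704969]), 'torque': array([-0.00040971,  0.00278192,  0.04489971]), 'opening': 0.08705569281692001}
scene cover_grip [(array([0.417, 0.496, 0.032]), 0.95)]
scene terminal_box [(array([ 0.494, -0.039,  0.045]), 0.9)]
scene pipe_nipple [(array([0.429, 0.173, 0.036]), 0.77)]
scene bolt [(array([0.49 , 0.186, 0.016]), 0.85)]
scene angle_offcut [(array([0.623, 0.182, 0.01 ]), 0.62)]
scene nut [(array([0.378, 0.177, 0.013]), 0.72), (array([0.469, 0.355, 0.036]), 0.38)]
side cover_grip [(array([0.465, 0.38 , 0.033]), 0.88), (array([0.41, 0.53, 0.03]), 0.66)]
side terminal_box [(array([0.494, 0.015, 0.05 ]), 0.75)]
side pipe_nipple [(array([0.429, 0.202, 0.035]), 0.6), (array([0.619, 0.195, 0.007]), 0.46)]
side bolt [(array([0.494, 0.215, 0.016]), 0.68)]
side angle_offcut [(array([0.62 , 0.196, 0.004]), 0.7)]
side nut [(array([0.372, 0.18 , 0.014]), 0.44)]
```

View pics/scene0.png

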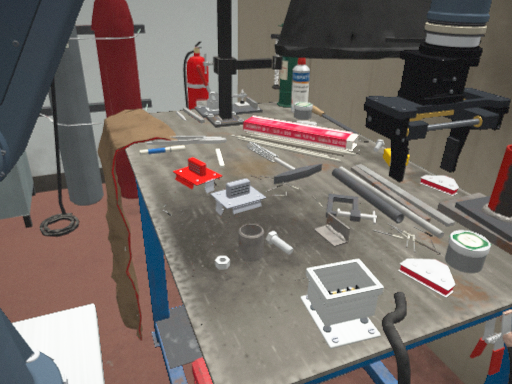

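View pics/side0.png

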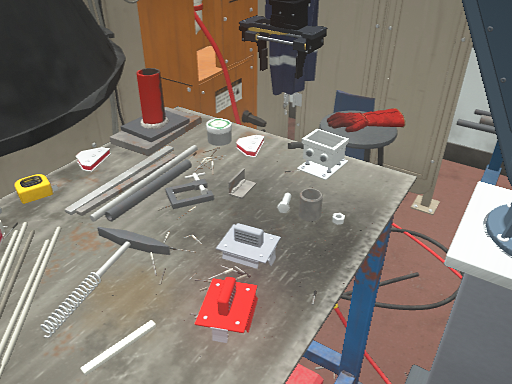

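The scene picture shows the grey cover at (236,195), the red look-alike at (197,173) and the box at (345,290). In the side picture the grey cover is at (250,243), the red one at (228,305) and the box at (325,150). Next I'll fit poses from depth.

```bash
cat > fit.py <<'E'
from h import *
def rect(P):
    r=cv2.minAreaRect((P[:,:2]*1000).astype(np.float32)); return r
if __name__=='__main__':
  for c in ['scene','side']:
    d=np.load(f'pics/{c}0.png.npy'); W=cloud(c,d)
    im=cv2.imread(f'pics/{c}0.png').astype(int); red=(im[...,2]-im[...,1]>60)
    m=(abs(W[...,0]-.465)<.09)&(abs(W[...,1]-.375)<.09)&~red
    z=W[...,2]
    for nm,lo,hi in [('plate',.026,.042),('rib',.055,.07)]:
        P=W[m&(z>lo)&(z<hi)]; print(c,nm,len(P),rect(P),np.median(P,0))
    m=(abs(W[...,0]-.49)<.12)&(abs(W[...,1]+.01)<.12)
    P=W[m&(z>.02)&(z<.1)]; print(c,'boxz',np.histogram(P[:,2],bins=np.arange(.02,.1,.004)))
    zt=np.percentile(P[:,2],98); P=P[P[:,2]>zt-.006]; print(zt,len(P),rect(P))
E
python3 fit.py
```

```text
scene plate 664 ((469.3652648925781, 398.2793273925781), (104.80016326904297, 145.70358276367188), 13.217967987060547) [0.46554858 0.3548557  0.03166012]
scene rib 172 ((475.43902587890625, 365.9910888671875), (55.674556732177734, 18.5029296875), 5.626607894897461) [0.47410456 0.36224359 0.06327021]
scene boxz (array([261, 276, 200, 191, 216, 268, 255, 247, 238, 205, 148, 277, 299,
       330, 619,   0,   0,   0,   0]), array([0.02 , 0.024, 0.028, 0.032, 0.036, 0.04 , 0.044, 0.048, 0.052,
       0.056, 0.06 , 0.064, 0.068, 0.072, 0.076, 0.08 , 0.084, 0.088,
       0.092, 0.096]))
0.07789490951116097 960 ((501.4558410644531, -14.933731079101562), (74.2796859741211, 93.87686920166016), 84.12833404541016)
side plate 1176 ((464.46673583984375, 402.4443359375), (109.01264190673828, 146.8565673828125), 10.657800674438477) [0.46020684 0.38503761 0.03249622]
side rib 297 ((473.2455749511719, 371.32080078125), (55.865806579589844, 20.097713470458984), 12.025491714477539) [0.47061454 0.3751212  0.06486776]
side boxz (array([ 49,  85,  61,  52,  43,  65,  90,  99, 108,  85,  79, 100, 116,
       123, 202,   2,   0,   0,   0]), array([0.02 , 0.024, 0.028, 0.032, 0.036, 0.04 , 0.044, 0.048, 0.052,
       0.056, 0.06 , 0.064, 0.068, 0.072, 0.076, 0.08 , 0.084, 0.088,
       0.092, 0.096]))
0.07911700513862738 296 ((499.5125427246094, -11.997535705566406), (76.52979278564453, 93.90055084228516), 85.74508666992188)
```

Request:
{"api": "apply_moves", "payload": {"motion": [-1, 3, 1, 8, -1, -2, 6, 2, 16, -1, -4, 10, 2, 24, -1, -5, 13, 2, 32, -1, -6, 17, 2, 40, -1, -8, 20, 2, 48, -1, -9, 24, 2, 56, -1, -10, 27, 2, 64, -1, -12, 30, 2, 72, -1, -13, 33, 2, 80, -1, -14, 35, 2, 88, -1, -15, 37, 2, 96, -1]}}

```text
clock: 1.9
position: [0.4743, 0.3713, 0.2426]
tool_rot: [180.0, -0.0, 96.4]
ft_force: [0.9, 0.4, 0.3]
opening: 0.0869
```

```bash
cat > w.py <<'E'
import sys
from h import *
fn=sys.argv[1]; cx,cy,zlo,zhi=map(float,sys.argv[2:6])
s=sensors.sense(); print(s['clock'],s['position'],s['tool_rot'],s['q'],s['ft_force'],s['opening'])
i=cams.camera_info('wrist'); im,d=shot('wrist',fn); W=cloud('wrist',d,i)
np.save('pics/'+fn+'.W.npy',W)
z=W[...,2]
m=(abs(W[...,0]-cx)<.09)&(abs(W[...,1]-cy)<.09)
hh,b=np.histogram(z[m&(z>.01)],bins=np.arange(.01,.12,.003)); print([(round(x,3),int(n)) for x,n in zip(b,hh) if n])
P=W[m&(z>zlo)&(z<zhi)]; print(len(P),cv2.minAreaRect((P[:,:2]*1000).astype(np.float32)),P.mean(0))
E
python3 w.py w1.png .474 .37 .055 .075
```

```text
1.9 [0.47431442 0.37126682 0.24263301] [ 1.79985218e+02 -2.14299380e-03  9.63799737e+01] [ 2.74343250e+01  2.72044594e+01  8.41787304e+01 -3.55568168e-03
  6.86022452e+01 -6.89443516e+01] [0.85089685 0.36451842 0.31153216] 0.08687440846130055
[(np.float64(0.01), 3), (np.float64(0.013), 25), (np.float64(0.016), 115), (np.float64(0.019), 72), (np.float64(0.022), 3), (np.float64(0.028), 68), (np.float64(0.031), 4238), (np.float64(0.034), 377), (np.float64(0.037), 2), (np.float64(0.04), 10), (np.float64(0.043), 1), (np.float64(0.046), 8), (np.float64(0.049), 8), (np.float64(0.052), 2), (np.float64(0.055), 18), (np.float64(0.058), 27), (np.float64(0.061), 54), (np.float64(0.064), 505), (np.float64(0.067), 236)]
840 ((474.652099609375, 367.93170166015625), (56.08992385864258, 19.105735778808594), 9.517109870910645) [0.47309104 0.3678364  0.06582506]
```

View pics/w1.png

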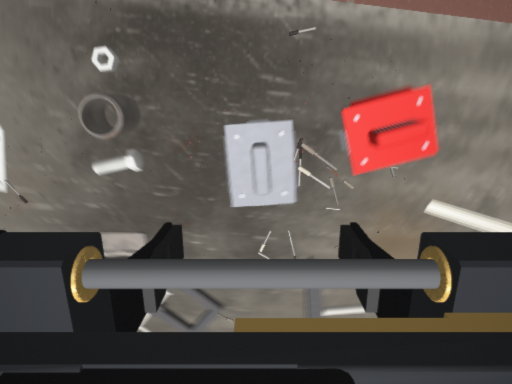

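The wrist picture shows the grey cover's rib centred at about (261,168), lying between the fingers, with the red cover clear to the right at (392,130). I'll check the fit against the plate.

```bash
python3 - <<'E'
from h import *
W=np.load('pics/w1.png.W.npy'); im=cv2.imread('pics/w1.png').astype(int); z=W[...,2]
red=im[...,2]-im[...,1]>40
m=(abs(W[...,0]-.474)<.075)&(abs(W[...,1]-.37)<.06)&~red
for lo,hi in[(.029,.037),(.062,.07)]:
    k=(m&(z>lo)&(z<hi)).astype(np.uint8); n,l,st,c=cv2.connectedComponentsWithStats(k); j=1+st[1:,4].argmax()
    P=W[l==j]; print(len(P),np.median(P[:,2]),cv2.minAreaRect((P[:,:2]*1000).astype(np.float32)))
E
```

```text
4611 0.032863038467126404 ((474.710693359375, 367.8516540527344), (102.5743408203125, 79.09467315673828), 9.549422264099121)
792 0.06642699828935877 ((474.7514343261719, 367.9384765625), (55.9048957824707, 17.927114486694336), 9.605960845947266)
```

Request:
{"api": "apply_moves", "payload": {"motion": [0, -0.3, -3, 3.2, -1, 0, -0.3, -7, 3.2, -1, 0, -0.3, -11, 3.2, -1, 0, -0.3, -14, 3.2, -1, 0, -0.3, -16, 3.2, -1, 0, -0.3, -17, 3.2, -1, 0, -0.3, -17, 3.2, -1]}}

```text
clock: 2.65
position: [0.4744, 0.3665, 0.0713]
tool_rot: [-179.9, 0.0, 99.2]
ft_force: [0.8, -0.4, -0.6]
opening: 0.0872
```

```bash
python3 w.py w2.png .474 .37 .06 .075
```

```text
2.65 [0.47442754 0.36649861 0.07131991] [-1.79857161e+02  4.91791929e-02  9.91633661e+01] [ 2.70178114e+01  3.99359316e+01  9.24353768e+01 -4.07261840e-03
  4.77797299e+01 -7.21427527e+01] [ 0.76481208 -0.39647879 -0.6058455 ] 0.0872138906569483
[(np.float64(0.01), 34), (np.float64(0.013), 53), (np.float64(0.016), 203), (np.float64(0.019), 2), (np.float64(0.028), 115), (np.float64(0.031), 10985), (np.float64(0.034), 449), (np.float64(0.037), 29), (np.float64(0.04), 28), (np.float64(0.043), 36), (np.float64(0.046), 34), (np.float64(0.049), 41), (np.float64(0.052), 36), (np.float64(0.055), 68), (np.float64(0.058), 91), (np.float64(0.061), 160), (np.float64(0.064), 1458), (np.float64(0.067), 521), (np.float64(0.07), 62), (np.float64(0.073), 174), (np.float64(0.076), 163), (np.float64(0.079), 189), (np.float64(0.082), 170), (np.float64(0.085), 186), (np.float64(0.088), 171), (np.float64(0.091), 174), (np.float64(0.094), 206), (np.float64(0.097), 199), (np.float64(0.1), 183), (np.float64(0.103), 171), (np.float64(0.106), 201), (np.float64(0.109), 205), (np.float64(0.112), 126), (np.float64(0.115), 88)]
2328 ((468.34429931640625, 364.2364196777344), (42.82570266723633, 104.63554382324219), 9.65937328338623) [0.46640584 0.36643272 0.06670383]
```

View pics/w2.png

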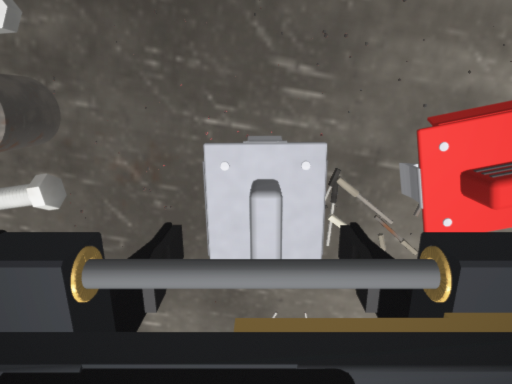

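The rib (265,225) is centred between the fingers and aligned with them. I'll go down and grip.

Request:
{"api": "apply_moves", "payload": {"motion": [0, 0.1, -1.5, 0.3, -1, 0, 0.1, -2.7, 0.3, -1, 0, 0.1, -3.4, 0.3, -1, 0, 0.1, -3.4, 0.3, -1, 0, 0.1, -3.4, 0.3, 0.2, 0, 0.1, -3.4, 0.3, 1, 0, 0.1, -3.4, 0.3, 1, 0, 0.1, -3.4, 0.3, 1, 0, 0.1, -3.4, 0.3, 1, 0, 0.1, -3.4, 0.3, 1, 0, 0.1, -3.4, 0.3, 1]}}

```text
clock: 3.8
position: [0.475, 0.3681, 0.0386]
tool_rot: [180.0, -0.0, 99.5]
ft_force: [0.6, 0.5, -0.4]
opening: 0.0389
```

Request:
{"api": "apply_moves", "payload": {"motion": [0, 0, -0.2, 0, 1, 0, 0, -0.2, 0, 1, 0, 0, -0.2, 0, 1, 0, 0, -0.2, 0, 1, 0, 0, -0.2, 0, 1, 0, 0, -0.2, 0, 1]}}

```text
clock: 4.4
position: [0.4749, 0.368, 0.0364]
tool_rot: [-180.0, 0.0, 99.5]
ft_force: [-0.4, 1.1, -0.3]
opening: 0.0175
```

Request:
{"api": "apply_moves", "payload": {"motion": [0, 0, 3, 0, 1, 0, 0, 7, 0, 1, 0, 0, 12, 0, 1, 0, -2, 15, 0, 1, 1, -5, 16, -2, 1, 3, -9, 16, -4, 1, 4, -13, 16, -6, 1, 6, -17, 16, -8, 1, 7, -21, 16, -10, 1, 9, -25, 16, -12, 1, 10, -29, 16, -14, 1, 11, -32, 16, -16, 1]}}

```text
clock: 5.6
position: [0.5851, 0.0454, 0.1963]
tool_rot: [-180.0, 0.0, 83.3]
ft_force: [0.2, -0.6, -1.7]
opening: 0.0177
```

Request:
{"api": "apply_moves", "payload": {"motion": [1, -3, 0, 0, 1, 2, -6, 0, 0, 1, 2, -6, 0, 0, 1, 2, -6, 0, 0, 1, 2, -6, 0, 0, 1]}}

```text
clock: 6.1
position: [0.604, -0.0111, 0.1962]
tool_rot: [-179.9, -0.0, 83.5]
ft_force: [-0.0, 0.5, -1.8]
opening: 0.018
```

```bash
python3 w.py w3.png .5 -.014 .07 .085; python3 -c "
from h import *
shot('side','side1.png')"
```

```text
6.1 [ 0.60404798 -0.01106644  0.19617732] [-1.79902206e+02 -3.24582790e-02  8.35267666e+01] [-1.16487213e+01  3.03880194e+01  8.66678144e+01  2.63690231e-02
  6.30444918e+01 -9.51874893e+01] [-0.00504729  0.49525573 -1.83440118] 0.01801094049844123
[(np.float64(0.01), 110), (np.float64(0.013), 181), (np.float64(0.016), 358), (np.float64(0.019), 289), (np.float64(0.022), 1076), (np.float64(0.025), 1934), (np.float64(0.028), 311), (np.float64(0.031), 96), (np.float64(0.034), 112), (np.float64(0.037), 188), (np.float64(0.04), 1296), (np.float64(0.043), 466), (np.float64(0.046), 347), (np.float64(0.049), 138), (np.float64(0.052), 266), (np.float64(0.055), 157), (np.float64(0.058), 132), (np.float64(0.061), 105), (np.float64(0.064), 120), (np.float64(0.067), 156), (np.float64(0.07), 174), (np.float64(0.073), 152), (np.float64(0.076), 2779), (np.float64(0.079), 470)]
3575 ((499.8613586425781, -15.351043701171875), (71.77098846435547, 92.17357635498047), 84.6727294921875) [ 0.49506279 -0.0153567   0.07768218]
```

View pics/w3.png

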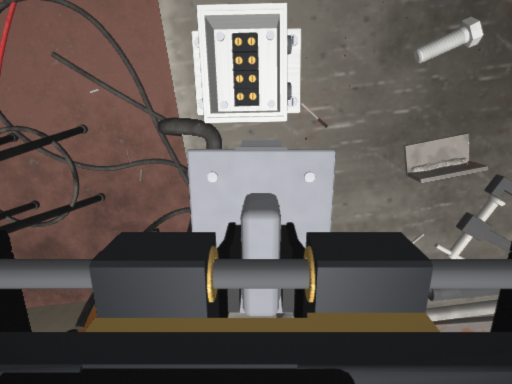

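View pics/side1.png

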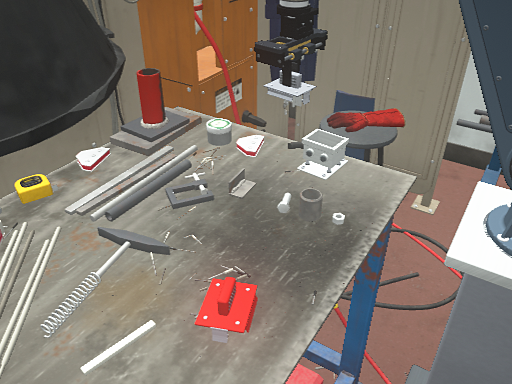

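The wrist picture shows the box mouth at (245,62) and the held cover level below it at (262,200). The side picture shows the cover gripped level. I'll measure the cover in hand against the tool.

```bash
cat > held.py <<'E'
import sys
from h import *
fn=sys.argv[1]; tx,ty,tz,yaw=map(float,sys.argv[2:6])
W=np.load(f'pics/{fn}.W.npy'); 
a=np.radians(yaw-90); ex=np.array([np.cos(a),np.sin(a)]); ey=np.array([-ex[1],ex[0]])
D=W[...,:2]-[tx,ty]; x=D@ex; y=D@ey; zz=W[...,2]-tz
m=(abs(x)<.06)&(abs(y)<.045)&(zz>-.015)&(zz<.01)
k=m&(abs(y)>.012)
print('plate z rel TCP',np.median(zz[k]),k.sum())
k&=abs(zz-np.median(zz[k]))<.004
A=np.c_[x[k],y[k],np.ones(k.sum())]; print('tilt plane',np.linalg.lstsq(A,zz[k],rcond=None)[0])
# per image-row edges
for s in np.arange(-.05,-.01,.005):
    q=k&(abs(x-s)<.0025)
    if q.sum()>20: print(round(s,3),y[q].min()*1e3,y[q].max()*1e3)
for s in np.arange(-.035,.04,.01):
    q=k&(abs(y-s)<.004)
    if q.sum()>20: print('x edge',round(s,3),x[q].min()*1e3,x[q].max()*1e3)
q=(abs(y)<.012)&(abs(x)<.04)&(zz>.02)&(zz<.035); print('rib',x[q].min()*1e3,y[q].min()*1e3,y[q].max()*1e3,np.median(zz[q]))
E
python3 held.py w3.png .60405 -.01107 .19618 83.53
```

```text
plate z rel TCP -0.003499380973018995 8436
tilt plane [-0.00020768  0.00580539 -0.00350471]
-0.05 -40.49850790432615 38.17332857643192
-0.045 -40.936385391354854 37.996030659937446
-0.04 -40.65171829367178 38.15622311090471
-0.035 -40.68421430936598 37.99962604345746
-0.03 -40.57295943078395 38.06681586907915
-0.025 -41.16639073537865 38.00384273308154
-0.02 -40.67788864304213 38.263557273214026
-0.015 -40.62207178682363 38.219278057647934
x edge -0.035 -50.37954115375236 -3.428387925049797
x edge -0.025 -50.42603934942555 5.890667031809915
x edge -0.015 -51.1035908254972 50.46716970961911
x edge 0.015 -51.14034412632007 -2.8407230211898606
x edge 0.025 -50.47362383109946 5.798432561661706
x edge 0.035 -50.373270714281226 -3.2502413324856305
rib -28.2619449138068 -11.98089729616086 11.952079354580254 0.029970191679650426
```

Request:
{"api": "apply_moves", "payload": {"motion": [-3, 0, 0, 1.2, 1, -6, -0.1, 0, 1.2, 1, -9, -0.2, 0, 1.2, 1, -10.4, -0.3, 0, 1.2, 1, -10.4, -0.3, -2, 1.2, 1, -10.4, -0.3, -4, 1.2, 1, -10.4, -0.3, -6, 1.2, 1, -10.4, -0.3, -6, 1.2, 1, -10.4, -0.3, -6, 1.2, 1, -10.4, -0.3, -6, 1.2, 1]}}

```text
clock: 7.2
position: [0.5018, -0.0147, 0.1375]
tool_rot: [179.9, 0.0, 84.7]
ft_force: [0.5, 0.1, -1.4]
opening: 0.0175
```

```bash
python3 w.py w4.png .5 -.014 .07 .085; python3 -c "
from h import *
for c in ['side','scene']:
  im,d=shot(c,c+'2.png')
  P=W=cloud(c,d); 
  u=slice(60,220) if c=='side' else slice(150,360); v=slice(240,400) if c=='side' else slice(270,420)
  cv2.imwrite('pics/'+c+'2c.png',cv2.resize(im[u,v,::-1],None,fx=4 if c=='side' else 2.7,fy=4 if c=='side' else 2.7,interpolation=2)[:600,:800])
"
```

```text
7.2 [ 0.50176236 -0.01472042  0.1375215 ] [1.79885921e+02 1.74480827e-02 8.47475746e+01] [-1.44561933e+01  2.82280425e+01  1.04417178e+02  1.39353417e-03
  4.72393780e+01 -9.92047304e+01] [ 0.46856982  0.13841612 -1.44904788] 0.01754092626607441
[(np.float64(0.01), 54), (np.float64(0.013), 52), (np.float64(0.016), 16), (np.float64(0.067), 97), (np.float64(0.07), 1), (np.float64(0.073), 61), (np.float64(0.076), 428), (np.float64(0.079), 46), (np.float64(0.1), 34), (np.float64(0.103), 44), (np.float64(0.106), 64), (np.float64(0.109), 52), (np.float64(0.112), 44), (np.float64(0.115), 86)]
536 ((456.7356872558594, -11.176654815673828), (71.81967163085938, 5.5345377922058105), 84.80259704589844) [ 0.4565112  -0.01044553  0.07770454]
```

View pics/w4.png

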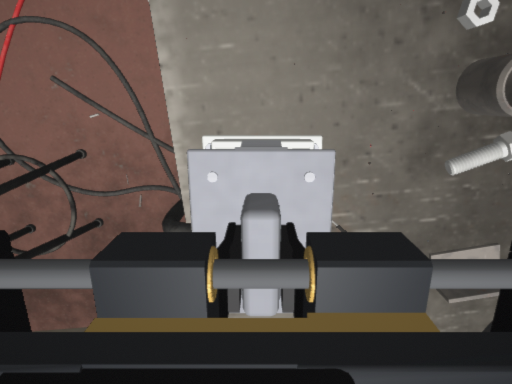

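View pics/side2c.png

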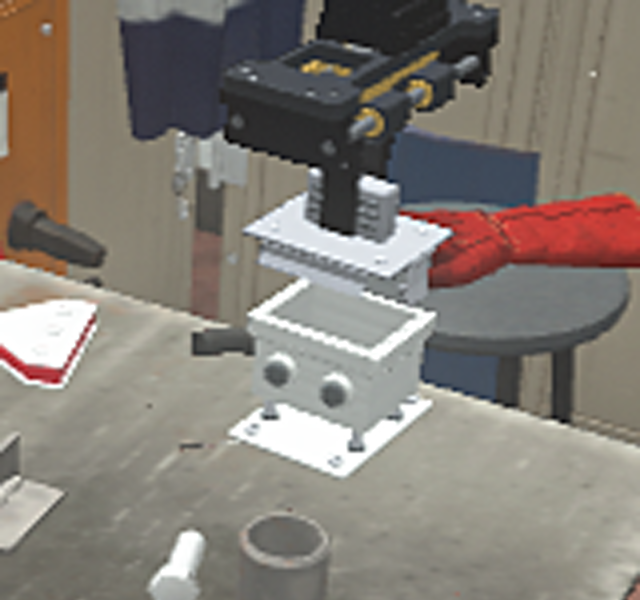

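View pics/scene2c.png

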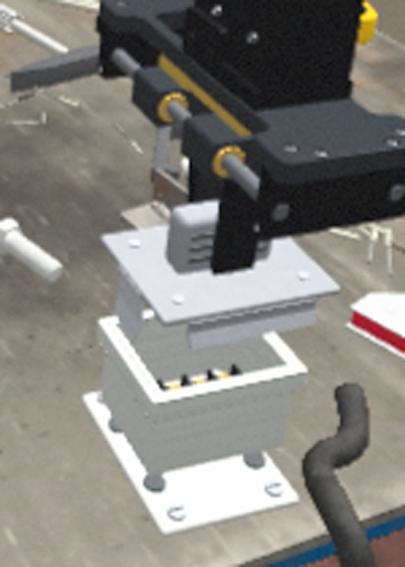

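The wrist picture shows the far rim end at (262,142) behind the plate's edge (262,151), nearly parallel to it. The side and scene pictures show the cover level above the box. I'll compare cover and box in this one picture.

```bash
python3 held.py w4.png .50176 -.01472 .13752 84.75; python3 -c "
from h import *
s=sensors.sense();print(s['clock'],s['position'],s['tool_rot'],s['ft_force'])"
```

```text
plate z rel TCP -0.003514043161725572 8434
tilt plane [ 0.00329554  0.00432539 -0.00342018]
-0.05 -40.573437546166474 37.90014077106974
-0.045 -40.99266995411078 37.75594177252296
-0.04 -40.453696242058705 38.13773536202137
-0.035 -40.93442802525394 37.77551058830816
-0.03 -40.63923990852002 37.72809860990619
-0.025 -40.98866926433401 37.91842855709131
-0.02 -40.679209149016806 38.07891438403064
-0.015 -40.87873797009963 37.96407326852444
x edge -0.035 -50.36551632950282 -3.35512227998244
x edge -0.025 -50.366586407498694 5.8655071559382925
x edge -0.015 -51.14655491452813 49.929237826405526
x edge 0.015 -51.15864376346986 -2.7123532669888895
x edge 0.025 -50.37005434094295 6.347059794343947
x edge 0.035 -50.381300748147716 -3.6661381515835756
rib -28.191178445904658 -11.930461876156008 11.990979194532624 0.030031389093533464
7.35 [ 0.5016731  -0.01497387  0.13751344] [1.79880453e+02 1.84754386e-02 8.47183974e+01] [ 0.10935912  0.99422934 -1.1247173 ]
```

Request:
{"api": "apply_moves", "payload": {"motion": [-0.2, 0.1, 0, 0, 1, -0.2, 0.1, -0.8, 0, 1, -0.2, 0.1, -1.6, 0, 1, -0.2, 0.1, -2.3, 0, 1, -0.2, 0.1, -2.7, 0, 1, -0.2, 0.1, -2.7, 0, 1, -0.2, 0.1, -2.7, 0, 1]}}

```text
clock: 8.05
position: [0.4988, -0.014, 0.1093]
tool_rot: [-180.0, -0.0, 84.7]
ft_force: [1.2, 0.2, -1.1]
opening: 0.0177
```

```bash
python3 w.py w5.png .5 -.014 .07 .085;  python3 -c "
from h import *
for c in ['side','scene']:
  im,d=shot(c,c+'3.png')
  u=slice(90,190) if c=='side' else slice(200,350); v=slice(270,380) if c=='side' else slice(280,400)
  cv2.imwrite('pics/'+c+'3c.png',cv2.resize(im[u,v,::-1],None,fx=4,fy=4,interpolation=2)[:600,:800])
"
```

```text
8.05 [ 0.49882842 -0.01397012  0.10928126] [-1.79953066e+02 -5.18162636e-03  8.46984723e+01] [-1.44547676e+01  3.09287627e+01  1.05934352e+02 -3.43458556e-03
  4.31840460e+01 -9.91507367e+01] [ 1.18681615  0.23924152 -1.11043414] 0.017712450004670758
[(np.float64(0.022), 30), (np.float64(0.025), 5), (np.float64(0.028), 31), (np.float64(0.07), 2), (np.float64(0.073), 49), (np.float64(0.076), 54), (np.float64(0.079), 53), (np.float64(0.082), 59), (np.float64(0.085), 40), (np.float64(0.088), 81), (np.float64(0.1), 40), (np.float64(0.103), 6469), (np.float64(0.106), 4114), (np.float64(0.109), 72), (np.float64(0.112), 122), (np.float64(0.115), 114)]
217 ((448.3863220214844, -10.563560485839844), (23.700117111206055, 2.0332369804382324), 84.43997192382812) [ 0.44835987 -0.01055992  0.07923985]
```

View pics/side3c.png

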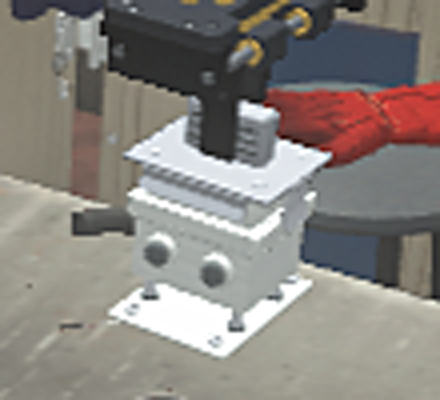

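View pics/scene3c.png

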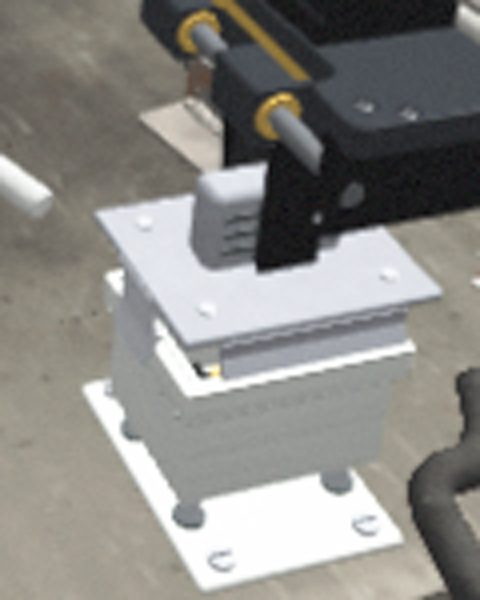

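The clip arms straddle the rim at both short ends. Now I'll press down slowly.

Request:
{"api": "apply_moves", "payload": {"motion": [0.1, 0, -0.1, 0, 1, 0.1, 0, -0.2, 0, 1, 0.1, 0, -0.3, 0, 1, 0.1, 0, -0.4, 0, 1, 0.1, 0, -0.4, 0, 1]}}

```text
clock: 8.7
position: [0.5001, -0.014, 0.1058]
tool_rot: [180.0, 0.0, 84.7]
ft_force: [-1.5, 1.1, 2.7]
opening: 0.0181
```

Request:
{"api": "apply_moves", "payload": {"motion": [0, 0, -0.1, 0, 1, 0, 0, -0.2, 0, 1, 0, 0, -0.2, 0, 1]}}

```text
clock: 9.0
position: [0.5004, -0.0141, 0.1043]
tool_rot: [179.9, 0.0, 84.7]
ft_force: [-0.3, 0.9, 6.8]
opening: 0.0176
```

Request:
{"api": "apply_moves", "payload": {"motion": [0, 0, -0.1, 0, 1, 0, 0, -0.2, 0, 1, 0, 0, -0.2, 0, 1]}}

```text
clock: 9.3
position: [0.5008, -0.0142, 0.103]
tool_rot: [179.9, 0.0, 84.7]
ft_force: [-1.6, 0.1, 11.7]
opening: 0.0177
```

Request:
{"api": "apply_moves", "payload": {"motion": [0, 0, -0.1, 0, 1, 0, 0, -0.2, 0, 1, 0, 0, -0.2, 0, 1]}}

```text
clock: 9.6
position: [0.5015, -0.0142, 0.1008]
tool_rot: [179.8, 0.0, 84.7]
ft_force: [-0.3, 1.7, 8.7]
opening: 0.0177
```

Request:
{"api": "apply_moves", "payload": {"motion": [0, 0, -0.1, 0, 1, 0, 0, -0.2, 0, 1, 0, 0, -0.2, 0, 1]}}

```text
clock: 9.9
position: [0.5012, -0.0143, 0.0978]
tool_rot: [179.8, 0.0, 84.7]
ft_force: [1.4, -0.3, 2.3]
opening: 0.0181
```

Request:
{"api": "apply_moves", "payload": {"motion": [-0.05, 0, -0.1, 0, 1, -0.05, 0, -0.2, 0, 1, -0.05, 0, -0.3, 0, 1, -0.05, 0, -0.4, 0, 1, -0.05, 0, -0.4, 0, 1]}}

```text
clock: 10.4
position: [0.5003, -0.0142, 0.0934]
tool_rot: [179.9, 0.0, 84.7]
ft_force: [4.2, -0.2, -0.5]
opening: 0.0176
```

Request:
{"api": "apply_moves", "payload": {"motion": [0, 0, -0.1, 0, 1, 0, 0, -0.2, 0, 1, 0, 0, -0.2, 0, 1]}}

```text
clock: 10.7
position: [0.5, -0.0141, 0.0915]
tool_rot: [179.9, 0.0, 84.7]
ft_force: [4.5, -0.8, 0.9]
opening: 0.0177
```

Request:
{"api": "apply_moves", "payload": {"motion": [0, 0, -0.1, 0, 1, 0, 0, -0.2, 0, 1, 0, 0, -0.2, 0, 1]}}

```text
clock: 11.0
position: [0.4998, -0.014, 0.0893]
tool_rot: [180.0, -0.0, 84.7]
ft_force: [5.7, 0.2, -1.7]
opening: 0.0177
```

Request:
{"api": "apply_moves", "payload": {"motion": [0.1, 0, 0, 0, 1, 0.1, 0, -0.1, 0, 1, 0.1, 0, -0.1, 0, 1]}}

```text
clock: 11.3
position: [0.4998, -0.0138, 0.0883]
tool_rot: [-179.9, -0.0, 84.7]
ft_force: [3.4, -1.5, -0.8]
opening: 0.0177
```

Request:
{"api": "apply_moves", "payload": {"motion": [0, 0, -0.1, 0, 1, 0, 0, -0.1, 0, 1]}}

```text
clock: 11.5
position: [0.4998, -0.0138, 0.0876]
tool_rot: [-179.9, -0.0, 84.7]
ft_force: [2.7, -1.1, 2.0]
opening: 0.0178
```

Request:
{"api": "apply_moves", "payload": {"motion": [0, 0, -0.1, 0, 1, 0, 0, -0.1, 0, 1]}}

```text
clock: 11.7
position: [0.4995, -0.0137, 0.0868]
tool_rot: [-179.9, -0.0, 84.7]
ft_force: [0.7, 0.1, 5.5]
opening: 0.0179
```

Request:
{"api": "apply_moves", "payload": {"motion": [0, 0, -0.1, 0, 1, 0, 0, -0.1, 0, 1]}}

```text
clock: 11.9
position: [0.4989, -0.0137, 0.0856]
tool_rot: [-179.8, -0.0, 84.7]
ft_force: [0.4, -0.5, 4.9]
opening: 0.0181
```

```bash
python3 w.py w6.png .5 -.014 .07 .095;  python3 held.py w6.png .4995 -.0137 .0865 84.7 | head -2;python3 -c "
from h import *
for c in ['side','scene']:
  im,d=shot(c,c+'4.png')
  u=slice(90,190) if c=='side' else slice(200,350); v=slice(270,380) if c=='side' else slice(280,400)
  cv2.imwrite('pics/'+c+'4c.png',cv2.resize(im[u,v,::-1],None,fx=4,fy=4,interpolation=2)[:600,:800])
"
```

```text
11.9 [ 0.49889935 -0.01370225  0.08562762] [-1.79827153e+02 -9.27391137e-03  8.47119019e+01] [-1.44121559e+01  3.34391272e+01  1.06693500e+02 -2.83721726e-02
  4.00395072e+01 -9.91023226e+01] [ 0.38438851 -0.46484063  4.90901061] 0.0181040498133071
[(np.float64(0.022), 1), (np.float64(0.025), 9), (np.float64(0.049), 32), (np.float64(0.052), 49), (np.float64(0.055), 63), (np.float64(0.058), 49), (np.float64(0.061), 43), (np.float64(0.064), 102), (np.float64(0.076), 4), (np.float64(0.079), 2157), (np.float64(0.082), 8486), (np.float64(0.085), 65), (np.float64(0.088), 118), (np.float64(0.091), 122), (np.float64(0.094), 131), (np.float64(0.097), 137), (np.float64(0.1), 140), (np.float64(0.103), 159), (np.float64(0.106), 208), (np.float64(0.109), 237), (np.float64(0.112), 640), (np.float64(0.115), 2465)]
11001 ((497.8634033203125, -15.488140106201172), (79.49410247802734, 101.18656158447266), 83.8397445678711) [ 0.46977838 -0.01249808  0.08280646]
plate z rel TCP -0.003921102686230332 8459
tilt plane [-2.14087234e-03 -2.45735716e-05 -3.99127796e-03]
```

View pics/side4c.png

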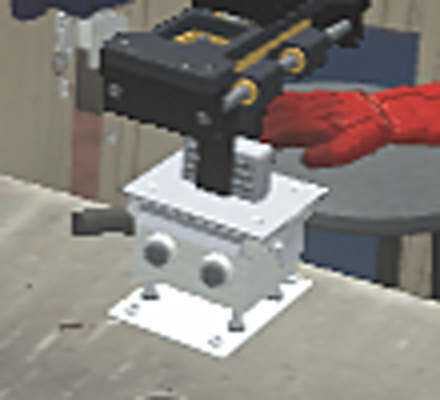

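View pics/scene4c.png

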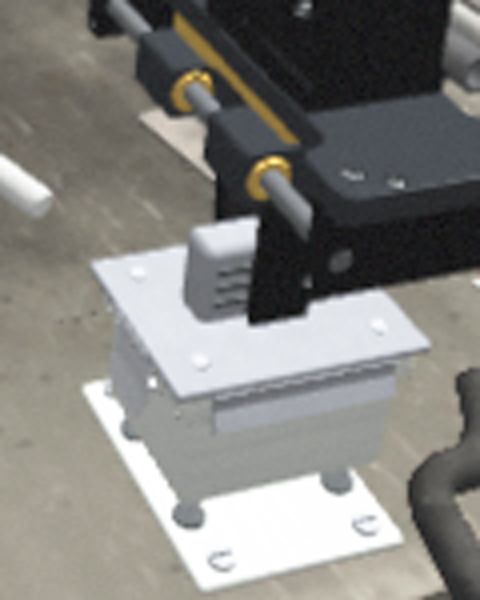

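The plate is nearly on the rim in both pictures, but I haven't felt the hard stop yet, so I'll keep going in small steps.

Request:
{"api": "apply_moves", "payload": {"motion": [0.05, 0, -0.1, 0, 1, 0.05, 0, -0.1, 0, 1]}}

```text
clock: 12.25
position: [0.4989, -0.0137, 0.0854]
tool_rot: [-179.8, -0.0, 84.7]
ft_force: [-3.2, -1.2, 14.1]
opening: 0.0178
```

Request:
{"api": "apply_moves", "payload": {"motion": [0, 0, -0.05, 0, 1, 0, 0, -0.05, 0, 1]}}

```text
clock: 12.45
position: [0.4989, -0.0137, 0.0854]
tool_rot: [-179.8, 0.0, 84.7]
ft_force: [-3.4, -1.2, 16.8]
opening: 0.0175
```

That's a hard stop: z held at 85.4 mm while the force rose to about 18 N. I'll unload and then pull up about a millimetre to check the latch.

Request:
{"api": "apply_moves", "payload": {"motion": [0, 0, 0.15, 0, 1, 0, 0, 0.3, 0, 1, 0, 0, 0.3, 0, 1]}}

```text
clock: 12.75
position: [0.4993, -0.0135, 0.0864]
tool_rot: [-179.8, -0.0, 84.7]
ft_force: [-0.4, 0.5, -1.4]
opening: 0.0179
```

Request:
{"api": "apply_moves", "payload": {"motion": [0, 0, 0.1, 0, 1, 0, 0, 0.1, 0, 1]}}

```text
clock: 12.95
position: [0.4994, -0.0135, 0.087]
tool_rot: [-179.8, -0.0, 84.7]
ft_force: [-1.6, 0.1, -6.8]
opening: 0.0178
```

A pull of about 5.5 N is held after 1.6 mm of play, so it's latched. I'll set it back, release and withdraw.

Request:
{"api": "apply_moves", "payload": {"motion": [0, 0, -0.2, 0, 1, 0, 0, -0.25, 0, 1, 0, 0, -0.25, 0, 0.3, 0, 0, -0.25, 0, -0.2, 0, 0, -0.25, 0, -0.2, 0, 0, -0.25, 0, -0.2, 0, 0, -0.25, 0, -0.2, 0, 0, -0.25, 0, -0.2, 0, 0, -0.25, 0, -0.2]}}

```text
clock: 13.85
position: [0.501, -0.014, 0.0855]
tool_rot: [180.0, 0.0, 84.7]
ft_force: [-0.5, 0.7, 0.7]
opening: 0.0521
```

Request:
{"api": "apply_moves", "payload": {"motion": [0, 0, 1, 0, -0.2, 0, 0, 3, 0, -0.2, 0, 0, 6, 0, -0.2, 2, 0, 10, 0, -0.2, 5, 0, 13, 0, -0.2, 8, 0, 14, 0, -0.2, 11, 0, 14, 0, -0.2, 11, 0, 14, 0, -0.2, 11, 0, 14, 0, -0.2]}}

```text
clock: 14.75
position: [0.6104, -0.0138, 0.2256]
tool_rot: [-179.9, -0.0, 84.7]
ft_force: [-0.0, 0.5, 0.3]
opening: 0.0522
```

```bash
python3 w.py w7.png .5 -.014 .078 .09;  python3 - <<'E'
from h import *
W=np.load('pics/w7.png.W.npy');z=W[...,2]
m=(abs(W[...,0]-.5)<.06)&(abs(W[...,1]+.014)<.05)&(z>.078)&(z<.087)
P=W[m];A=np.c_[P[:,0]-.5,P[:,1]+.014,np.ones(len(P))];print('plane',np.linalg.lstsq(A,P[:,2],rcond=None)[0])
for c in ['side','scene']:
  im,d=shot(c,c+'5.png')
  u=slice(90,190) if c=='side' else slice(200,350); v=slice(270,380) if c=='side' else slice(280,400)
  cv2.imwrite('pics/'+c+'5c.png',cv2.resize(im[u,v,::-1],None,fx=4,fy=4,interpolation=2)[:600,:800])
E
```

```text
14.75 [ 0.61038751 -0.01378481  0.22555476] [-1.79923585e+02 -2.88650283e-03  8.47160640e+01] [-1.17657338e+01  2.89407600e+01  8.40004016e+01 -6.24930911e-03
  6.71350911e+01 -9.64793677e+01] [-0.03210933  0.51842158  0.30986437] 0.05219831704511052
[(np.float64(0.01), 63), (np.float64(0.013), 146), (np.float64(0.016), 284), (np.float64(0.019), 331), (np.float64(0.022), 172), (np.float64(0.025), 24), (np.float64(0.064), 135), (np.float64(0.067), 179), (np.float64(0.07), 26), (np.float64(0.076), 6), (np.float64(0.079), 3117), (np.float64(0.082), 5572), (np.float64(0.085), 7), (np.float64(0.091), 12), (np.float64(0.094), 1), (np.float64(0.103), 3), (np.float64(0.106), 20), (np.float64(0.109), 22), (np.float64(0.112), 358), (np.float64(0.115), 1274)]
8698 ((501.9081726074219, -15.457843780517578), (79.18640899658203, 100.25741577148438), 84.71916198730469) [ 0.49982956 -0.01499544  0.08228378]
plane [-0.00010453 -0.0004796   0.08228267]
```

View pics/side5c.png

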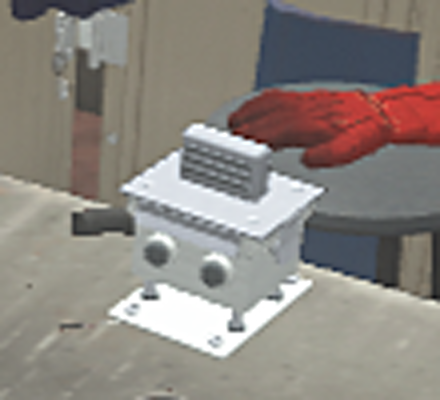

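View pics/scene5c.png

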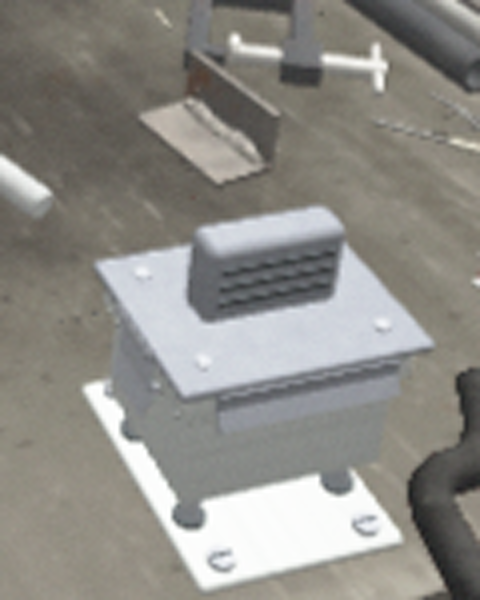

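View pics/w7.png

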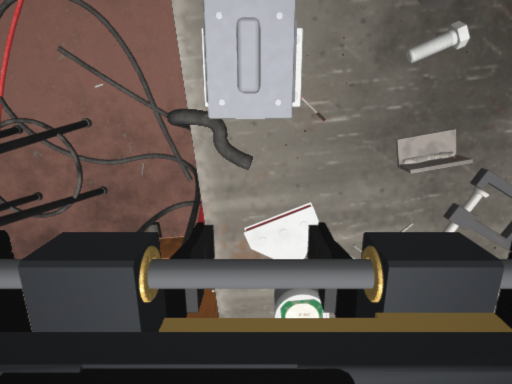

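```bash
python3 - <<'E'
from h import *
W=np.load('pics/w7.png.W.npy');z=W[...,2]
m=(abs(W[...,0]-.5)<.05)&(abs(W[...,1]+.014)<.03)&(z>.114)&(z<.12)
print(cv2.minAreaRect((W[m][:,:2]*1000).astype(np.float32)))
for t in ['pipe_nipple','bolt','angle_offcut','nut']: print(t,[(np.round(r['at'],3),round(r['score'],2)) for r in recognise('scene',t)][:2])
job.hand_in()
E
```

```text
((500.7801208496094, -15.079267501831055), (17.443023681640625, 55.028778076171875), 84.59991455078125)
pipe_nipple [(array([0.431, 0.171, 0.036]), 0.96)]
bolt [(array([0.491, 0.188, 0.015]), 0.53)]
angle_offcut [(array([0.618, 0.181, 0.008]), 0.61)]
nut [(array([0.374, 0.173, 0.014]), 0.7)]
the job is handed in; nothing more can be done
```

I put the grey cover on the box and pressed it down until it stopped. I then let go, backed the arm clear and handed the job in at about 15 s.

**Pressing by feel:** The highest readings, each taken at the end of a move, were about 13 N on the clip arms and about 18 N at the hard stop. The height held at 85.4 mm while that last force rose. Force between readings wasn't seen.

**Latch:** A pull of about 5.5 N was held after about 1.6 mm of play, so the hooks have caught. I couldn't read the clip joints directly, so both arms being sprung in is inferred from that pull and the pictures.

**Final position:**

| Check | Result |
|---|---|
| Cover against box centre | about 1 mm off |
| Long sides | parallel within 0.1° |
| Level | within 0.001 rad |
| Underside of plate | about 78.3 mm, with the rim measured at 77.7 mm |

**Other things on the bench:** The pipe stub, bolt, angle and nut are where they were to within about 5 mm, roughly the accuracy of the recognition. The red look-alike was not touched.

**Disagreement:** The wrist camera showed the held cover about 1.3 mm off the tool's centre line. I took this as a calibration error and corrected for it. The depth estimates of the box from the three cameras also differed by about 3 mm.

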